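Hold the curd frame's corner square

ROBOT

A 7-joint arm with a two-finger parallel gripper is mounted at the origin on the work surface. World frame = base frame: x ahead of the robot, y to its left, z up, the work surface at z = 0. Lengths are in m, angles in rad, forces in N, time in s.
With the tool pointing down it reaches from about 0.425 to 0.825 m from the base axis. Payload 3.6 kg.
Tool frame: the origin (TCP) lies midway between the tips of the shut fingers; the grasp point (between the pads) lies env.hold_point_z behind it (env.hold_point_z is the distance from the TCP to the grasp point, in m); z points along the fingers, y is the direction in which the jaws open and shut (so a half turn about z gives the same grasp; the last joint's range is limited). The gripper opens to 85 mm and grips with 20 to 120 N. Pads are 22 mm wide; open, the fingers measure 114 mm over their backs; the gripper's body (76 mm by 85 mm) begins 54 mm behind the grasp point. The pads swing forward as they close: fully open they stand 13 mm farther back than shut.
Start: joints at [-1.264, 0.615, -0.013, 1.423, 0.008, 1.103, -0.04], TCP at [0.212, 0.614, 0.231] pointing down, gripper open.
Joint ranges: [-3.12, 3.12], [-0.3, 2.06], [-1.34, 1.32], [0.26, 2.42], [-1.36, 4.5], [0.01, 1.98], [-2.84, 2.84]. Speed limits (rad/s): [2.79, 2.79, 3.14, 3.14, 3.14, 3.14, 3.14].

INTERFACE

Orientations are given as a unit quaternion [w, x, y, z].
In Python, from workcell import sensors, capture, env, trace, pinpoint gives the robot as it stands.
- The arm moves only by the tool drive_tool, never from a script. Its argument "motion" is a list of rows, each a list of 2 entries, a list of its own where there are three numbers: the shift along the world's x, y, z in m, then the turn about the world's z in degrees. In form: [[[dx, dy, dz], twist], ...]. A call has 1 to 12 rows; each row shifts and turns the commanded pose from where the row before left it; what a row does not reach is not made up. A row lasts 1/12 s, in which the tool goes at most 41.7 mm and 7.16 degrees, less where a joint would pass 70% of its speed; a pose out of reach is approached as far as the arm can. A call with a gripper value outside its range is refused whole. "claw" is the closure, from 0 (fully open) to 1 (shut), set as the call begins (left out, the last holds). The fingers move at their own pace and stop on an object; "grip_force" is the grip in N (left out, the last holds). Time passes only in rows, so rows that do not move let the fingers close. It gives the time, the measured TCP pose, the force and the opening at its end, in the units of the state.
- sensors.state(): the state, without advancing time (a new reading comes with each control period).
- capture(name): name is "scene" or "top" or "wrist"; returns a dict with "img" (420x560x3 uint8, red, green, blue), "range_z" (420x560 float32, m along the optical axis (not along the pixel's ray), 0 where there is no reading), "intrinsics" (3x3 intrinsics, pixels), "R" (3x3) and "t" (3): a world point X has camera coordinates R X + t; the wrist camera has in their place "mount" (4x4, takes a point from camera to tool coordinates, whose origin is the TCP and whose axes are the flange's). Camera axes: x right, y down, z forward; pixel columns grow to the right and rows downward; lengths in m; the calibration is good to about 2 mm. A picture is of the moment at which its call begins: read the wrist's pose just before it.
- env.close_job(): hands the job in, once; it reports no verdict.
Trained networks look in the newest picture that a camera, given by its name, has taken for a name from the list of things; names that differ only in an ending like _2 or _b are one class to them, and where a whole thing is asked for, a point or a joint stands for the part that bears it (a point fixed in the world has none). Each returns a list of dicts, best first, with "p" (0 to 1); they miss things now and then, are a little off and sometimes report something else, mostly with a low value. They report only what shows in the picture. A call takes as long as a camera call. They do not tell look-alikes from the thing itself.
- trace(target, camera): "pixels" (420x560 bool, what is visible of it).
- pinpoint(target, camera): "point" ([x, y, z] in m, in the coordinates of the camera as it stood for that picture, good to about 4 mm: a listed point, or the origin of a listed thing).
The state is a dict: "time_s": time; "joints": joint angles; "joint_velocities": joint speeds; "effort": joint torques, N m; "position": TCP position; "ee_rot": TCP orientation; "contact_force": force on the tool from outside, world axes, zero at the start; "moment": the same for the moment, N m; "gripper_width": finger opening in m.
Only numpy, scipy, OpenCV 4.12 (cv2) and the standard library are available. Lean on these libraries where they do the work, as an engineer would, in place of code of your own. Each camera call takes 0.05 s, during which the arm holds its last target. There are 200 camera calls.

TASK

Pick up the aluminium assembly square, set it flat on the table in the inner corner of the white curd frame, and press it home into the corner until one leg lies flush along the fixed long board and the other has pushed the stiff hinged side board out and lies flush along it, so that the corner is square but not forced past square. Finish while still gripping the square and pressing it steadily against both boards, so that I can lock the hinge. Do not disturb the other things on the table.

Things in the scene. Friction and masses are not known exactly. Their poses are not given: they have to be found in the camera images.
- square: Loose aluminium assembly square lying flat, 0.28-0.46 kg: two equal legs 160 mm long, 20 wide, 22 tall. Origin under the middle of its diagonal grip bar (16 mm thick, 42 tall, 90 long along own (-1,1); grip across (1,1); 60 mm free either side). Own x, y run along the legs, away from the outer corner; outer faces: x = -75 mm, y = -75 mm. Outer corner cut away for 12 mm.
- square_corner (a point): Where the square's two outer faces would meet, at its underside: (-75, -75, 0) mm from the square's origin.
- long_board: Fixed long board of the white plastic curd frame: 20 mm thick, 50 tall, inner face 200 long from the inner corner. Origin: inner corner at table level. Own +x runs from the corner along the inner face, own +y off that face into the frame. The square belongs in the +x, +y quadrant, its x axis along this x, its outer corner at this origin.
- side_board: Hinged side board of the same frame (white plastic, 20 mm thick, 50 tall, 180 long). The pose given is the fixed hinge's: same origin and axes as the long board, not turning with the board. The upright hinge axis is the inner corner. When square, the board's inner face runs along own +y from the corner, the board on the -x side.
- leaf (a joint): Side board angle, rad: 0 = square to the long board; negative = leaning into the frame (starts -0.30 to -0.12); positive = past square. No stop at square. Stiff hinge (0.45 N m friction), stays where left: about 3 N at the end of the square's leg turns it, near the hinge over 30 N.
- leaf_end (a point): Top of the side board's inner face at its free end, 180 mm from the hinge axis and 50 mm above the table.
- mould_a: White plastic cheese mould, an open cup 84 mm wide, 95 mm tall; leave alone. Origin under its centre.
- mould_b: Another such mould; leave alone.
- mould_c: Another such mould; leave alone.
- bowl: White plastic bowl, 170 mm wide, 75 mm tall; leave alone. Origin under its centre.
- jar: Glass jar with steel lid, 60 mm wide, 90 mm tall; leave alone. Origin under its centre.
- brush: Brush lying on the table; leave alone.
- spatula: Spatula lying on the table; leave alone.
- collar: Steel ring 80 mm wide, 30 mm tall; leave alone. Origin under its centre.
Not all that is in view belongs to the job. What is shaped like the square but yellow is not meant.

How it is judged:
On the way:
1. the square is picked up, clear of the table by 20 mm (height (world z) of square_corner above 0.02 m and contact force between the fingers and square above 1 N), for 0.2 s.
At the end, for the whole second after the job is handed in: The gripped square is at rest flat in the corner (under 8 mm up), pressing over 1 N on each board; its corner is within 5 mm (along the long board) and 4 mm (off it) of the frame's, its leg within 0.03 rad of the long board, the side board within 0.035 rad of square (contact force between square and long_board above 1 N and contact force between square and side_board above 1 N and angle between the x axis of square and the x axis of long_board, either way round below 0.03 rad and x of square_corner in the frame of long_board between -0.005 and 0.005 m and y of square_corner in the frame of long_board between -0.004 and 0.004 m and height (world z) of square_corner below 0.008 m and angle between square's own z axis and vertical below 0.04 rad and value of joint leaf between -0.035 and 0.035 rad and contact force between the fingers and square above 3 N and linear speed of square below 0.01 m/s); the arm keeps its last pose, push and grip.
It fails at once if a bystander is moved more than 40 mm (distance of any of mould_a, mould_b, mould_c, bowl, jar, brush, spatula, collar from where it was at the start of the episode above 0.04 m).
It also fails if it takes over 67 s, if anything falls off the work surface, if the arm or the gripper's body presses on something with over 40 N, if the wrist force passes 120 N, or if a joint passes its speed limit or range.

## Working session

There is one attempt and no reset: what is moved stays moved. The work goes in short steps, Python scripts to look and compute and a tool call to move; the robot and the scene stay as the last step left them, time stands still between calls to the robot, and variables do not carry over. Pictures are saved under pics/ and viewed, about 8 in all and at most 12, crops included, and the job is handed in when it is done.

Besides the shell and the picture viewer there is one more tool, called after "Emit:" by a JSON object that holds its "name" and its "arguments". drive_tool: Moves the arm, as the interface text tells. Its arguments: {"type":"object","properties":{"motion":{"type":"array","items":{"type":"array"}},"claw":{"type":"number"},"grip_force":{"type":"number"}},"required":["motion"]}

```bash
mkdir -p pics; cat > h.py <<'E'
import numpy as np, cv2
from workcell import sensors, capture, env, trace, pinpoint
def snap(n,f=None):
    c=capture(n)
    if f: cv2.imwrite('pics/'+f,cv2.cvtColor(c['img'],cv2.COLOR_RGB2BGR))
    return c
def cloud(c):
    z=c['range_z'];K=c['intrinsics'];v,u=np.indices(z.shape)
    P=np.stack([(u-K[0,2])/K[0,0]*z,(v-K[1,2])/K[1,1]*z,z],-1)
    W=(P-c['t'])@c['R']; W[z==0]=np.nan
    return W
def tow(c,p): return c['R'].T@(np.array(p)-c['t'])
def px(c,X):
    p=c['intrinsics']@(c['R']@np.array(X)+c['t']); return p[:2]/p[2]
E
python3 - <<'E'
from h import *
print(sensors.state(), env.hold_point_z)
for n in ['top','scene']:
    c=snap(n,n+'1.png'); print(n,'cam at',-c['R'].T@c['t'])
    for t in ['square','square_corner','long_board','side_board','leaf_end','mould_a','bowl','jar','brush','spatula','collar']:
        print(t,[(np.round(tow(c,d['point']),3).tolist(),np.round(px(c,tow(c,d['point']))).tolist(),round(d['p'],2)) for d in pinpoint(t,n)])
E
```

```text
{'time_s': 0.0, 'joints': array([-1.26450104,  0.61594061, -0.01262065,  1.42494515,  0.0081508 ,
        1.10336949, -0.04040566]), 'joint_velocities': array([-6.08567021e-05,  1.20070582e-03, -3.48409152e-04, -9.35222172e-04,
        9.05015786e-04, -1.11126804e-04,  1.19843323e-03]), 'effort': array([ 6.17863316e-05, -4.69212162e+01,  2.58836579e-01, -1.71033883e+01,
        9.87841864e-03,  9.65281186e-03, -3.27134074e-06]), 'position': array([0.21209472, 0.61360111, 0.23010893]), 'ee_rot': array([-1.76084819e-04,  1.65587472e-01,  9.86194243e-01, -1.29389394e-03]), 'contact_force': array([-0.04743895, -0.5774333 , -0.2411373 ]), 'moment': array([-0.03752016,  0.04789119,  0.01891109]), 'gripper_width': 0.08577436238832695} 0.0187
top cam at [0.2984468  0.01248632 1.22173803]
square [([0.216, 0.297, 0.005], [194.0, 294.0], 0.91), ([0.505, 0.293, 0.003], [198.0, 203.0], 0.61)]
square_corner [([0.318, 0.285, 0.001], [199.0, 262.0], 0.86), ([0.577, 0.218, -0.001], [221.0, 182.0], 0.67)]
long_board [([0.667, -0.227, 0.002], [356.0, 153.0], 0.62)]
side_board [([0.671, -0.222, 0.0], [3
[... 943 characters left out ...]
orner [([0.319, 0.284, 0.004], [380.0, 258.0], 0.88)]
long_board [([0.668, -0.227, 0.003], [174.0, 215.0], 0.83)]
side_board [([0.672, -0.223, -0.001], [174.0, 217.0], 0.86)]
leaf_end [([0.501, -0.156, 0.05], [232.0, 192.0], 0.67), ([0.411, -0.48, 0.0], [199.0, 145.0], 0.39)]
mould_a [([0.583, -0.42, 0.003], [166.0, 172.0], 0.75), ([0.746, 0.203, 0.0], [240.0, 327.0], 0.58), ([0.728, 0.324, -0.0], [278.0, 358.0], 0.56)]
bowl [([0.668, -0.225, 0.003], [174.0, 216.0], 0.74), ([0.413, -0.481, 0.001], [198.0, 145.0], 0.59)]
jar [([0.374, 0.052, -0.003], [308.0, 223.0], 0.84)]
brush [([0.398, 0.485, 0.002], [423.0, 324.0], 0.79)]
spatula [([0.679, -0.411, -0.001], [142.0, 187.0], 0.87)]
collar []
```

```bash
python3 -c "
import cv2
a=cv2.imread('pics/top1.png');cv2.imwrite('pics/top1c.png',cv2.resize(a[100:330,100:460],None,fx=2.2,fy=2.2,interpolation=cv2.INTER_CUBIC))"
```

```text
(no output)
```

View pics/top1c.png

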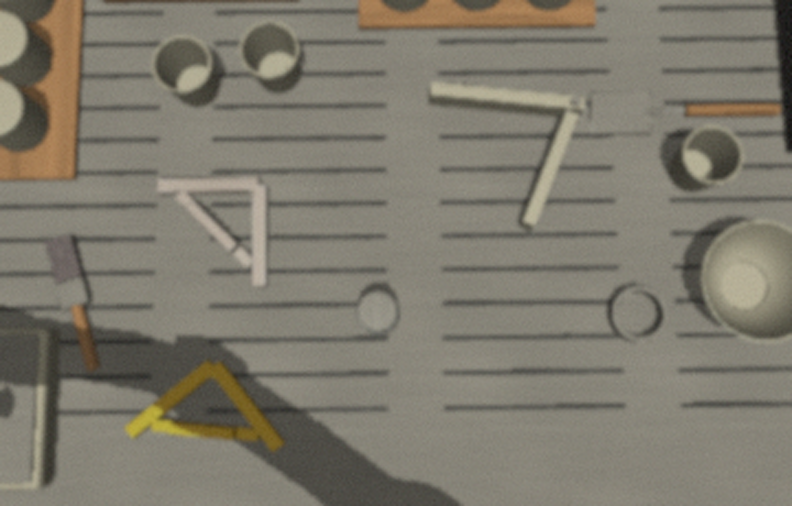

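View pics/scene1.png

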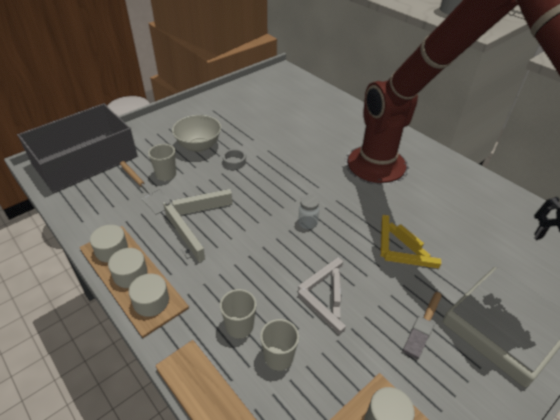

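The top view shows the silver square with its outer corner at about (219,183) and its legs running along world +y and -x. The frame corner is at about (355,152), with the long board along +y and the side board along -x, leaning in. The yellow look-alike is at (196,270). The square needs almost pure translation, so I'll fit exact directions next.

```bash
cat >> h.py <<'E'
def fit(W,m):
    P=W[m][:,:2]; vx,vy,x0,y0=cv2.fitLine(P.astype(np.float32),cv2.DIST_HUBER,0,.01,.01).ravel()
    d=np.array([vx,vy]);o=np.array([x0,y0]);n=np.array([-vy,vx]);s=(P-o)@n;l=(P-o)@d
    return dict(n=len(P),deg=round(float(np.degrees(np.arctan2(vy,vx))),2),o=o.round(4),w=np.percentile(s,[3,97]).round(4),l=np.percentile(l,[1,99]).round(4),z=np.median(W[m][:,2]).round(4))
E
python3 - <<'E'
from h import *
for n in ['top','scene']:
    c=snap(n);W=cloud(c);x,y,z=W[...,0],W[...,1],W[...,2]
    print(n,'table',np.nanmedian(z[(abs(x-.5)<.05)&(abs(y-.05)<.08)]))
    sq=(z>.014)&(z<.03)
    print('legx',fit(W,sq&(x>.553)&(x<.59)&(y>.245)&(y<.39)))
    print('legy',fit(W,sq&(y>.2)&(y<.25)&(x>.40)&(x<.55)))
    print('bar',fit(W,(z>.034)&(z<.05)&(x>.42)&(x<.55)&(y>.24)&(y<.37)))
    b=(z>.043)&(z<.058)
    print('long',fit(W,b&(x>.65)&(x<.75)&(y>-.2)&(y<.0)))
    print('side',fit(W,b&(x>.49)&(x<.64)&(y>-.27)&(y<-.12)))
E
```

```text
top table 0.0016424822701870537
legx {'n': 257, 'deg': -89.11, 'o': array([0.5666, 0.3082], dtype=float32), 'w': array([-0.0094,  0.0101]), 'l': array([-0.0639,  0.061 ]), 'z': np.float64(0.0238)}
legy {'n': 314, 'deg': -0.16, 'o': array([0.4706, 0.2257], dtype=float32), 'w': array([-0.011 ,  0.0203]), 'l': array([-0.0517,  0.0775]), 'z': np.float64(0.0233)}
bar {'n': 139, 'deg': 44.79, 'o': array([0.5017, 0.2883], dtype=float32), 'w': array([-0.0066,  0.0066]), 'l': array([-0.0431,  0.0439]), 'z': np.float64(0.0439)}
long {'n': 361, 'deg': 83.43, 'o': array([ 0.69  , -0.1127], dtype=float32), 'w': array([-0.0106,  0.0089]), 'l': array([-0.0859,  0.0856]), 'z': np.float64(0.0512)}
side {'n': 304, 'deg': -23.12, 'o': array([ 0.5681, -0.1911], dtype=float32), 'w': array([-0.0094,  0.0096]), 'l': array([-0.0736,  0.0766]), 'z': np.float64(0.0508)}
scene table 0.0006940254209135565
legx {'n': 447, 'deg': -89.34, 'o': array([0.5677, 0.3126], dtype=float32), 'w': array([-0.0114,  0.0089]), 'l': array([-0.0614,  0.0645]), 'z': np.float64(0.0218)}
legy {'n': 380, 'deg': -0.86, 'o': array([0.4831, 0.2264], dtype=float32), 'w': array([-0.0117,  0.0141]), 'l': array([-0.0645,  0.0646]), 'z': np.float64(0.022)}
bar {'n': 208, 'deg': 44.32, 'o': array([0.5117, 0.2984], dtype=float32), 'w': array([-0.0075,  0.0075]), 'l': array([-0.057 ,  0.0311]), 'z': np.float64(0.0416)}
long {'n': 369, 'deg': 83.59, 'o': array([ 0.6921, -0.1083], dtype=float32), 'w': array([-0.0089,  0.0104]), 'l': array([-0.0899,  0.0824]), 'z': np.float64(0.0507)}
side {'n': 312, 'deg': -23.13, 'o': array([ 0.5597, -0.1849], dtype=float32), 'w': array([-0.0139,  0.0082]), 'l': array([-0.0622,  0.0855]), 'z': np.float64(0.0501)}
```

Fits agree: square origin is (0.502, 0.289), yaw about 90°. The long board's x axis is at 83.5°, and the leaf is at about -16.6°. Moving above the grip bar with a +64° turn.

Emit:
{"name": "drive_tool", "arguments": {"motion": [[[0.024,-0.027,0],5.3],[[0.024,-0.027,0],5.3],[[0.024,-0.027,0],5.3],[[0.024,-0.027,0],5.3],[[0.024,-0.027,0],5.3],[[0.024,-0.027,0],5.3],[[0.024,-0.027,0],5.4],[[0.024,-0.027,0],5.4],[[0.024,-0.027,0],5.4],[[0.024,-0.027,0],5.4],[[0.025,-0.027,0],5.4],[[0.025,-0.028,0],5.3]], "claw": 0, "grip_force": 60}}

```text
time_s: 2.3
position: [0.5034, 0.2881, 0.2316]
ee_rot: [0.0, -0.385, 0.923, 0.0]
contact_force: [0.7, 0.9, -0.3]
gripper_width: 0.0853
```

Emit:
{"name": "drive_tool", "arguments": {"motion": [[[0,0,0],0],[[0,0,0],0],[[0,0,0],0]]}}

```text
time_s: 2.55
position: [0.5021, 0.2896, 0.2313]
ee_rot: [-0.0, -0.383, 0.924, 0.0]
contact_force: [-0.9, 0.7, 1.1]
gripper_width: 0.0855
```

```bash
cat >> h.py <<'E'
from scipy.spatial.transform import Rotation as R_
def wrist(f=None):
    s=sensors.state();c=snap('wrist',f);q=s['ee_rot']
    T=np.eye(4);T[:3,:3]=R_.from_quat(np.r_[q[1:],q[0]]).as_matrix();T[:3,3]=s['position']
    M=T@c['mount'];c['R']=M[:3,:3].T;c['t']=-M[:3,:3].T@M[:3,3]
    return s,c
def tooly(s):
    q=s['ee_rot'];y=R_.from_quat(np.r_[q[1:],q[0]]).as_matrix()[:,1];return np.degrees(np.arctan2(y[1],y[0]))
E
python3 - <<'E'
from h import *
s,c=wrist('w1.png');W=cloud(c);x,y,z=W[...,0],W[...,1],W[...,2]
print(s['time_s'],s['position'],tooly(s),s['joints'].round(2))
sq=(z>.016)&(z<.027)
print('legx',fit(W,sq&(x>.553)&(x<.59)&(y>.245)&(y<.39)))
print('legy',fit(W,sq&(y>.2)&(y<.25)&(x>.40)&(x<.55)))
print('bar',fit(W,(z>.036)&(z<.05)&(x>.42)&(x<.55)&(y>.24)&(y<.37)))
print([tow(c,d['point']).round(3) for d in pinpoint('square','wrist')])
E
```

```text
2.55 [0.50210293 0.28957791 0.23130804] 134.97769069408224 [-0.38  0.52 -0.29  1.63  0.16  1.02  1.64]
legx {'n': 2038, 'deg': -89.68, 'o': array([0.5645, 0.308 ], dtype=float32), 'w': array([-0.0091,  0.0098]), 'l': array([-0.0652,  0.0617]), 'z': np.float64(0.0209)}
legy {'n': 2914, 'deg': -1.4, 'o': array([0.478 , 0.2268], dtype=float32), 'w': array([-0.0114,  0.0186]), 'l': array([-0.0605,  0.0704]), 'z': np.float64(0.0207)}
bar {'n': 1336, 'deg': 45.54, 'o': array([0.499 , 0.2883], dtype=float32), 'w': array([-0.0074,  0.0073]), 'l': array([-0.0422,  0.0457]), 'z': np.float64(0.0408)}
[array([0.499, 0.288, 0.002])]
```

View pics/w1.png

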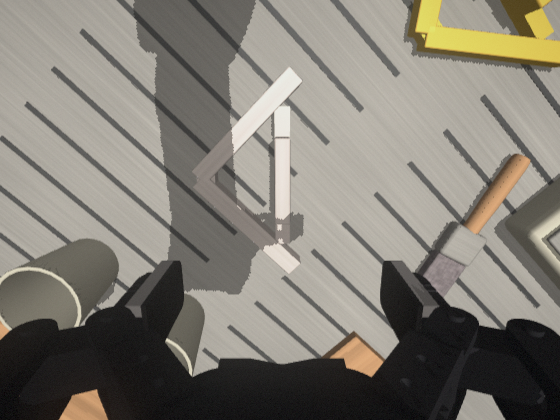

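The wrist picture shows the square centred between the fingers: bar from (282,108) to (282,245), corner at (197,175), nothing near the finger paths. Descending with a small correction.

Emit:
{"name": "drive_tool", "arguments": {"motion": [[[-0.002,-0.001,-0.03],0.5],[[0,0,-0.03],0],[[0,0,-0.03],0],[[0,0,-0.03],0],[[0,0,-0.03],0],[[0,0,-0.025],0],[[0,0,-0.02],0],[[0,0,-0.014],0],[[0,0,-0.008],0],[[0,0,0],0],[[0,0,0],0]]}}

```text
time_s: 3.57
position: [0.4999, 0.2895, 0.0146]
ee_rot: [0.0, -0.388, 0.922, 0.0]
contact_force: [0.1, -0.7, 0.2]
gripper_width: 0.0857
```

Emit:
{"name": "drive_tool", "arguments": {"motion": [[[0,0,0],0],[[0,0,0],0],[[0,0,0],0],[[0,0,0],0],[[0,0,0],0],[[0,0,0],0],[[0,0,0],0],[[0,0,0],0]], "claw": 1, "grip_force": 90}}

```text
time_s: 4.23
position: [0.5005, 0.2885, 0.0149]
ee_rot: [0.0, -0.387, 0.922, 0.0]
contact_force: [-0.7, 0.6, 5.7]
gripper_width: 0.0148
```

Emit:
{"name": "drive_tool", "arguments": {"motion": [[[0,0,0.01],0],[[0,0,0.02],0],[[0,0,0.025],0],[[0,0,0.025],0],[[0,0,0.02],0],[[0,0,0],0],[[0,0,0],0],[[0,0,0],0]]}}

```text
time_s: 4.9
position: [0.4991, 0.2872, 0.1126]
ee_rot: [-0.002, -0.387, 0.922, -0.0]
contact_force: [-0.3, -0.4, -6.0]
gripper_width: 0.0143
```

Emit:
{"name": "drive_tool", "arguments": {"motion": [[[0.004,-0.02,0],-0.5],[[0.008,-0.03,0],-0.6],[[0.008,-0.034,0],-0.6],[[0.008,-0.034,0],-0.6],[[0.008,-0.034,0],-0.6],[[0.008,-0.034,0],-0.6],[[0.008,-0.034,0],-0.6],[[0.008,-0.034,0],-0.6],[[0.008,-0.034,0],-0.6],[[0.008,-0.034,0],-0.6],[[0.008,-0.03,0],-0.6],[[0.01,-0.018,0],-0.5]]}}

```text
time_s: 5.9
position: [0.5918, -0.0879, 0.1114]
ee_rot: [-0.004, -0.327, 0.945, -0.001]
contact_force: [0.1, -1.3, -4.0]
gripper_width: 0.0146
```

Emit:
{"name": "drive_tool", "arguments": {"motion": [[[0,0,0],0],[[0,0,0],0],[[0,0,0],0]]}}

```text
time_s: 6.15
position: [0.5927, -0.0805, 0.1123]
ee_rot: [-0.002, -0.33, 0.944, 0.002]
contact_force: [0.8, -0.1, -4.3]
gripper_width: 0.0144
```

```bash
cat > m.py <<'E'
from h import *
import sys
def frame(W,c,zlo,zhi):
    pass
s,c=wrist(sys.argv[1] if len(sys.argv)>1 else None);W=cloud(c);x,y,z=W[...,0],W[...,1],W[...,2]
print(s['time_s'],s['position'],tooly(s),s['contact_force'].round(1),s['gripper_width'],s['joints'].round(2))
zb=s['position'][2]-.015
a=np.radians(tooly(s)-45);ex=np.array([np.cos(a),np.sin(a)]);ey=np.array([-ex[1],ex[0]])
q=W[...,:2]-s['position'][:2];u=q@ex;v=q@ey
sq=(z>zb+.016)&(z<zb+.028)
print('legx',fit(W,sq&(v>-.09)&(v<-.05)&(u>-.05)&(u<.09)))
print('legy',fit(W,sq&(u>-.09)&(u<-.05)&(v>-.05)&(v<.09)))
for n,cc in (('w',c),('t',snap('top'))):
    W=cloud(cc);x,y,z=W[...,0],W[...,1],W[...,2];b=(z>.042)&(z<.058)
    for k,m in (('long',b&(x>.65)&(x<.75)&(y>-.19)&(y<.0)),('side',b&(x>.49)&(x<.635)&(y>-.27)&(y<-.12))):
        if m.sum()>40: print(n,k,fit(W,m))
E
python3 m.py w2.png
```

```text
6.15 [ 0.59272753 -0.08048678  0.11228927] 128.58633441893383 [ 0.8 -0.1 -4.3] 0.014402712939954855 [ 0.26  0.68 -0.26  1.7   0.23  0.79  2.13]
legx {'n': 1648, 'deg': 65.78, 'o': array([ 0.6506, -0.1272], dtype=float32), 'w': array([-0.0111,  0.0093]), 'l': array([-0.0117,  0.0295]), 'z': np.float64(0.1177)}
legy {'n': 17298, 'deg': -6.7, 'o': array([ 0.5617, -0.141 ], dtype=float32), 'w': array([-0.0095,  0.0095]), 'l': array([-0.0595,  0.0722]), 'z': np.float64(0.1181)}
w long {'n': 782, 'deg': 89.72, 'o': array([ 0.6781, -0.1672], dtype=float32), 'w': array([-0.0114,  0.0072]), 'l': array([-0.0226,  0.0603]), 'z': np.float64(0.0485)}
w side {'n': 9738, 'deg': -23.02, 'o': array([ 0.5645, -0.1903], dtype=float32), 'w': array([-0.0095,  0.0093]), 'l': array([-0.0704,  0.0753]), 'z': np.float64(0.0487)}
```

View pics/w2.png

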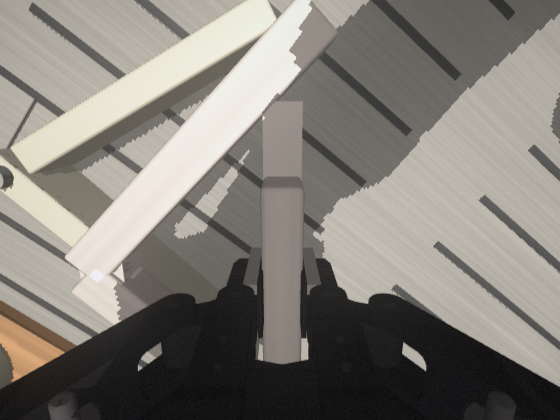

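The leg (from (85,265) to (310,15)) clears the leaning side board. Square yaw is 83.3° against the board's 83.5°. The computed frame corner is (0.668, -0.2235), so the final TCP is about (0.602, -0.1405). Lowering now.

Emit:
{"name": "drive_tool", "arguments": {"motion": [[[0,0,-0.02],0],[[0,0,-0.025],0],[[0,0,-0.02],0],[[0,0,-0.015],0],[[0,0,-0.008],0],[[0,0,-0.004],0],[[0,0,0],0],[[0,0,0],0],[[0,0,-0.002],0],[[0,0,0],0],[[0,0,0],0]]}}

```text
time_s: 7.17
position: [0.5947, -0.0818, 0.021]
ee_rot: [0.001, -0.33, 0.944, -0.0]
contact_force: [-0.1, 0.6, -4.9]
gripper_width: 0.0145
```

Emit:
{"name": "drive_tool", "arguments": {"motion": [[[0,0,-0.001],0],[[0,0,0],0],[[0,0,0],0]]}}

```text
time_s: 7.42
position: [0.5943, -0.0818, 0.0194]
ee_rot: [0.0, -0.33, 0.944, -0.0]
contact_force: [0.6, 0.6, -3.1]
gripper_width: 0.0146
```

Emit:
{"name": "drive_tool", "arguments": {"motion": [[[0,0,-0.0025],0],[[0,0,0],0],[[0,0,0],0]]}}

```text
time_s: 7.67
position: [0.5941, -0.0817, 0.0165]
ee_rot: [-0.0, -0.33, 0.944, 0.0]
contact_force: [0.0, -0.9, -3.7]
gripper_width: 0.0145
```

Emit:
{"name": "drive_tool", "arguments": {"motion": [[[0,0,-0.001],0],[[0,0,0],0],[[0,0,0],0]]}}

```text
time_s: 7.92
position: [0.5942, -0.0817, 0.0157]
ee_rot: [-0.0, -0.33, 0.944, 0.0]
contact_force: [-0.3, -0.4, -4.5]
gripper_width: 0.0145
```

Emit:
{"name": "drive_tool", "arguments": {"motion": [[[0,0,-0.001],0],[[0,0,0],0],[[0,0,0],0]]}}

```text
time_s: 8.17
position: [0.5945, -0.0817, 0.0149]
ee_rot: [0.0, -0.33, 0.944, -0.0]
contact_force: [0.0, 0.4, -3.8]
gripper_width: 0.0142
```

Emit:
{"name": "drive_tool", "arguments": {"motion": [[[0.005,-0.0006,0],0],[[0.005,-0.0006,0],0],[[0.001,0,0],0],[[0,0,0],0],[[0,0,0],0],[[0,0,0],0]]}}

```text
time_s: 8.67
position: [0.6061, -0.083, 0.015]
ee_rot: [0.001, -0.33, 0.944, -0.0]
contact_force: [1.9, -0.2, -2.4]
gripper_width: 0.0145
```

Emit:
{"name": "drive_tool", "arguments": {"motion": [[[0.0015,-0.0002,0],0],[[0,0,0],0],[[0,0,0],0]]}}

```text
time_s: 8.92
position: [0.606, -0.083, 0.0149]
ee_rot: [-0.001, -0.33, 0.944, 0.0]
contact_force: [-2.1, 1.0, 2.0]
gripper_width: 0.0146
```

Emit:
{"name": "drive_tool", "arguments": {"motion": [[[0.001,0,0],0],[[0,0,0],0],[[0,0,0],0]]}}

```text
time_s: 9.17
position: [0.6066, -0.083, 0.0149]
ee_rot: [-0.001, -0.33, 0.944, 0.0]
contact_force: [-5.6, 1.0, 4.0]
gripper_width: 0.0145
```

Emit:
{"name": "drive_tool", "arguments": {"motion": [[[0.001,0,0],0],[[0,0,0],0],[[0,0,0],0]]}}

```text
time_s: 9.42
position: [0.6069, -0.0831, 0.0149]
ee_rot: [-0.002, -0.33, 0.944, 0.001]
contact_force: [-7.0, 0.3, 5.9]
gripper_width: 0.0145
```

Emit:
{"name": "drive_tool", "arguments": {"motion": [[[-0.0007,-0.006,0],0],[[-0.0011,-0.01,0],0],[[-0.0011,-0.01,0],0],[[-0.0009,-0.008,0],0],[[-0.0007,-0.006,0],0],[[0,0,0],0],[[0,0,0],0],[[0,0,0],0]]}}

```text
time_s: 10.08
position: [0.6035, -0.1152, 0.0153]
ee_rot: [0.001, -0.332, 0.943, 0.005]
contact_force: [-5.8, 10.9, 5.7]
gripper_width: 0.0142
```

```bash
python3 m.py w3.png
```

```text
10.0833 [ 0.60352149 -0.11518618  0.01528894] 128.7922822457743 [-5.8 10.9  5.7] 0.014172910561339016 [ 0.3   0.84 -0.23  1.71  0.28  0.63  2.16]
legx {'n': 2161, 'deg': 64.52, 'o': array([ 0.6643, -0.1612], dtype=float32), 'w': array([-0.0119,  0.0113]), 'l': array([-0.0133,  0.0281]), 'z': np.float64(0.0211)}
legy {'n': 19176, 'deg': -6.45, 'o': array([ 0.5581, -0.1754], dtype=float32), 'w': array([-0.0196,  0.0108]), 'l': array([-0.0448,  0.0869]), 'z': np.float64(0.0208)}
w long {'n': 2677, 'deg': -76.94, 'o': array([ 0.6748, -0.1782], dtype=float32), 'w': array([-0.0064,  0.0133]), 'l': array([-0.0096,  0.0114]), 'z': np.float64(0.0485)}
w side {'n': 20985, 'deg': -17.81, 'o': array([ 0.5787, -0.2047], dtype=float32), 'w': array([-0.0123,  0.0758]), 'l': array([-0.0492,  0.0477]), 'z': np.float64(0.0486)}
t long {'n': 142, 'deg': 79.82, 'o': array([ 0.6959, -0.0513], dtype=float32), 'w': array([-0.0116,  0.0082]), 'l': array([-0.0397,  0.0249]), 'z': np.float64(0.0511)}
```

View pics/w3.png

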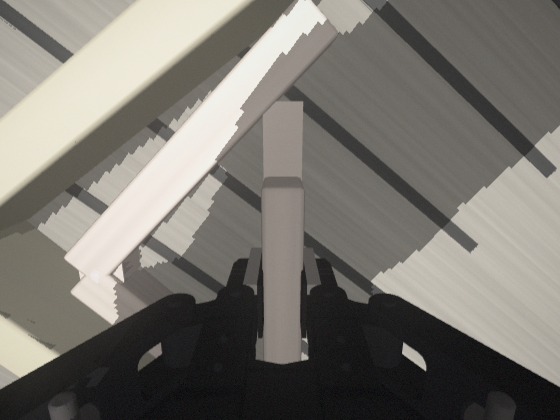

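The leaf is being pushed out: the end of the leg touches it near (300,10), and u is 25 mm to go. Continuing in smaller steps.

Emit:
{"name": "drive_tool", "arguments": {"motion": [[[-0.0006,-0.005,0],0],[[-0.0006,-0.005,0],0],[[-0.0005,-0.004,0],0],[[0,0,0],0],[[0,0,0],0],[[0,0,0],0]]}}

```text
time_s: 10.68
position: [0.602, -0.1284, 0.0153]
ee_rot: [0.001, -0.332, 0.943, 0.005]
contact_force: [-5.9, 10.8, 6.6]
gripper_width: 0.0145
```

Emit:
{"name": "drive_tool", "arguments": {"motion": [[[-0.0003,-0.003,0],0],[[-0.0003,-0.002,0],0],[[0,0,0],0],[[0,0,0],0],[[0,0,0],0]]}}

```text
time_s: 11.1
position: [0.6016, -0.1326, 0.0153]
ee_rot: [0.001, -0.332, 0.943, 0.006]
contact_force: [-6.1, 11.9, 5.6]
gripper_width: 0.0143
```

```bash
cat > m2.py <<'E'
from h import *
import sys
s,c=wrist(sys.argv[1] if len(sys.argv)>1 else None)
print(s['time_s'],s['position'].round(4),'yaw',tooly(s)-45,s['contact_force'].round(1),s['moment'].round(2),s['gripper_width'])
W=cloud(c);x,y,z=W[...,0],W[...,1],W[...,2]
C=np.array([.668,-.2235]);a=np.radians(83.5);ex=np.array([np.cos(a),np.sin(a)]);ey=np.array([-ex[1],ex[0]])
q=W[...,:2]-C;u=q@ex;v=q@ey
print('tcp u,v minus 75',((s['position'][:2]-C)@np.c_[ex,ey]-.075).round(4))
F=s['contact_force'][:2]@np.c_[ex,ey];print('F u,v',F.round(1))
f=fit(W,(z>.014)&(z<.028)&(v>.05)&(v<.155)&(u>-.01)&(u<.06));print('legy',f,'yaw',f['deg']+90)
# side board inner edge: top points with largest u at each v
m=(z>.043)&(z<.056)&(v>.03)&(v<.18)&(u<.06)
if m.sum()>50:
    P=[]
    for k in np.arange(.03,.18,.005):
        mm=m&(v>=k)&(v<k+.005)
        if mm.sum()>10:P.append((k+.0025,np.percentile(u[mm],98)))
    P=np.array(P);p=np.polyfit(P[:,0],P[:,1],1);print('side edge: leaf rad',-p[0],'u at hinge',p[1],'v range',P[[0,-1],0])
    f=fit(W,m);print('side deg',f['deg'],'width',f['w'],'leaf',np.radians(f['deg']+180-173.5))
E
python3 m2.py
```

```text
11.1 [ 0.6016 -0.1326  0.0153] yaw 83.83648466851105 [-6.1 11.9  5.6] [ 2.21  1.02 -0.15] 0.014285861825233762
tcp u,v minus 75 [0.0078 0.0013]
F u,v [11.2  7.4]
legy {'n': 18782, 'deg': -6.8, 'o': array([ 0.5624, -0.1908], dtype=float32), 'w': array([-0.0158,  0.0284]), 'l': array([-0.0453,  0.057 ]), 'z': np.float64(0.0206)} yaw 83.2
side edge: leaf rad -0.05642061432553865 u at hinge -0.00016228514403247176 v range [0.0325 0.1425]
side deg -10.46 width [-0.01    0.0086] leaf -0.06911503837897559
```

Emit:
{"name": "drive_tool", "arguments": {"motion": [[[-0.0003,-0.003,0],0],[[-0.0002,-0.0015,0],0],[[0,0,0],0],[[0,0,0],0],[[0,0,0],0]]}}

```text
time_s: 11.57
position: [0.6011, -0.137, 0.0153]
ee_rot: [0.001, -0.332, 0.943, 0.006]
contact_force: [-7.0, 12.9, 6.1]
gripper_width: 0.0141
```

Emit:
{"name": "drive_tool", "arguments": {"motion": [[[-0.0001,-0.0015,0],0],[[0,0,0],0],[[0,0,0],0],[[0,0,0],0]]}}

```text
time_s: 11.9
position: [0.601, -0.1378, 0.0154]
ee_rot: [0.001, -0.333, 0.943, 0.006]
contact_force: [-6.1, 13.1, 6.8]
gripper_width: 0.0147
```

```bash
python3 m2.py
```

```text
11.9 [ 0.601  -0.1378  0.0154] yaw 83.85527651527462 [-6.1 13.1  6.8] [ 2.33  1.06 -0.16] 0.014684938468028427
tcp u,v minus 75 [0.0026 0.0013]
F u,v [12.3  7.5]
legy {'n': 18640, 'deg': -7.53, 'o': array([ 0.5606, -0.1965], dtype=float32), 'w': array([-0.0124,  0.0294]), 'l': array([-0.0442,  0.0581]), 'z': np.float64(0.0207)} yaw 82.47
side edge: leaf rad 0.07644116230585599 u at hinge 0.015710152279064773 v range [0.0325 0.1475]
side deg -8.55 width [-0.0102  0.0085] leaf -0.03577924966588395
```

Emit:
{"name": "drive_tool", "arguments": {"motion": [[[-0.0002,-0.0015,0],0],[[0,0,0],0],[[0,0,0],0],[[0,0,0],0]]}}

```text
time_s: 12.28
position: [0.6008, -0.1395, 0.0153]
ee_rot: [0.001, -0.333, 0.943, 0.006]
contact_force: [-6.7, 13.3, 7.5]
gripper_width: 0.0142
```

Emit:
{"name": "drive_tool", "arguments": {"motion": [[[-0.0001,-0.001,0],0],[[0,0,0],0],[[0,0,0],0],[[0,0,0],0]]}}

```text
time_s: 12.62
position: [0.6007, -0.1403, 0.0153]
ee_rot: [0.001, -0.333, 0.943, 0.006]
contact_force: [-6.2, 13.3, 8.0]
gripper_width: 0.0144
```

```bash
python3 m2.py w4.png
```

```text
12.6167 [ 0.6007 -0.1403  0.0153] yaw 83.86127645201975 [-6.2 13.3  8. ] [ 2.36  1.03 -0.17] 0.0144404022382171
tcp u,v minus 75 [0.0001 0.0013]
F u,v [12.5  7.7]
legy {'n': 18519, 'deg': -8.84, 'o': array([ 0.5649, -0.2003], dtype=float32), 'w': array([-0.0113,  0.031 ]), 'l': array([-0.0488,  0.0535]), 'z': np.float64(0.0206)} yaw 81.16
side edge: leaf rad 0.09116954459567442 u at hinge 0.015571470006544148 v range [0.0325 0.1475]
side deg -8.57 width [-0.0108  0.0085] leaf -0.036128315516282504
```

View pics/w4.png

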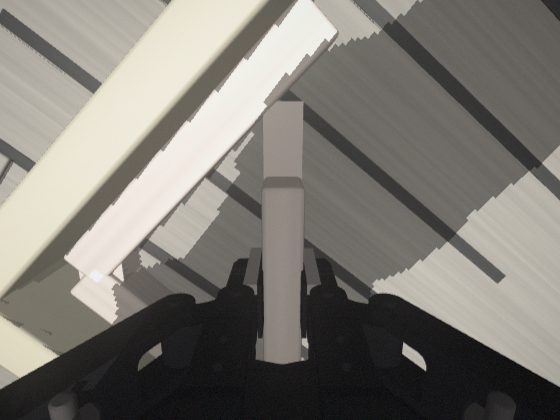

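Leg's outer edge runs (65,257)→(305,0) and the board's top edge (5,290)→(280,5), roughly parallel. My edge mask also picked up the grip bar, so I'll refine it.

```bash
cat > m3.py <<'E'
from h import *
s,c=wrist();W=cloud(c);z=W[...,2]
C=np.array([.668,-.2235]);a=np.radians(83.5);B=np.array([[np.cos(a),-np.sin(a)],[np.sin(a),np.cos(a)]])
q=(W[...,:2]-C)@B;u,v=q[...,0],q[...,1]
print(s['time_s'],s['position'].round(4),'toolyaw',(tooly(s)-45).round(2),'F uvz',(s['contact_force'][:2]@B).round(1),s['contact_force'][2].round(1),'corner uv(mm)',(((s['position'][:2]-C)@B-.075)*1e3).round(1))
def edge(m,pct,n):
    P=[]
    for k in np.arange(.02,.18,.004):
        mm=m&(v>=k)&(v<k+.004)
        if mm.sum()>15:P.append((k+.002,np.percentile(u[mm],pct)))
    P=np.array(P)
    for _ in range(3):
        p=np.polyfit(P[:,0],P[:,1],1);r=abs(P[:,1]-np.polyval(p,P[:,0]));P=P[r<max(.0015,2*np.median(r))]
    print(n,'angle rad',(-p[0]).round(4),'u at v=0,.16 mm',(np.polyval(p,[0,.16])*1e3).round(1),'n',len(P),'v',P[[0,-1],0],'res',r.max().round(4))
edge((z>.045)&(z<.055)&(u<.032),97,'board inner')
edge((z>.045)&(z<.055)&(u<.032),3,'board outer')
edge((z>.017)&(z<.025)&(u<.033)&(u>-.005),97,'leg inner')
edge((z>.017)&(z<.025)&(u<.033)&(u>-.005),3,'leg outer')
E
python3 m3.py
```

```text
12.6667 [ 0.6007 -0.1403  0.0153] toolyaw 83.86 F uvz [13.2  7.4] 7.9 corner uv(mm) [0.  1.3]
board inner angle rad -0.0078 u at v=0,.16 mm [-0.4  0.9] n 32 v [0.022 0.146] res 0.0003
board outer angle rad -0.0083 u at v=0,.16 mm [-19.  -17.7] n 23 v [0.038 0.126] res 0.0005
leg inner angle rad 0.0031 u at v=0,.16 mm [20.8 20.3] n 27 v [0.03  0.162] res 0.0003
leg outer angle rad -0.009 u at v=0,.16 mm [-0.3  1.2] n 35 v [0.022 0.158] res 0.0013
```

Emit:
{"name": "drive_tool", "arguments": {"motion": [[[-0.0001,-0.001,0],0],[[0,0,0],0],[[0,0,0],0],[[0,0,0],0]]}}

```text
time_s: 13.05
position: [0.6006, -0.1412, 0.0154]
ee_rot: [0.001, -0.333, 0.943, 0.006]
contact_force: [-6.3, 14.0, 6.7]
gripper_width: 0.0146
```

```bash
python3 m3.py
```

```text
13.05 [ 0.6006 -0.1412  0.0154] toolyaw 83.86 F uvz [13.2  7.9] 6.7 corner uv(mm) [-0.9  1.3]
board inner angle rad -0.0018 u at v=0,.16 mm [-0.4 -0.1] n 32 v [0.022 0.146] res 0.0003
board outer angle rad 0.0019 u at v=0,.16 mm [-18.6 -18.9] n 24 v [0.034 0.126] res 0.0013
leg inner angle rad 0.0027 u at v=0,.16 mm [19.8 19.4] n 27 v [0.03  0.162] res 0.0004
leg outer angle rad -0.003 u at v=0,.16 mm [-0.2  0.2] n 35 v [0.022 0.158] res 0.0014
```

Everything is aligned: leaf about 0, leg and board parallel to within 5 mrad, corner within about 1.3 mm. Holding briefly to check it's steady, then handing in.

Emit:
{"name": "drive_tool", "arguments": {"motion": [[[0,0,0],0],[[0,0,0],0],[[0,0,0],0],[[0,0,0],0],[[0,0,0],0],[[0,0,0],0]]}}

```text
time_s: 13.6
position: [0.6006, -0.1412, 0.0154]
ee_rot: [0.001, -0.333, 0.943, 0.006]
contact_force: [-6.1, 13.5, 7.7]
gripper_width: 0.0143
```

```bash
python3 m3.py && python3 -c "
from h import *
print(sensors.state()['joint_velocities'].round(4)); print(env.close_job())
s=sensors.state();print(s['time_s'],s['position'],s['contact_force'])"
```

```text
13.6 [ 0.6006 -0.1412  0.0154] toolyaw 83.87 F uvz [12.7  7.6] 7.7 corner uv(mm) [-0.9  1.3]
board inner angle rad -0.0018 u at v=0,.16 mm [-0.4 -0.1] n 32 v [0.022 0.146] res 0.0003
board outer angle rad -0.0024 u at v=0,.16 mm [-19.  -18.6] n 23 v [0.038 0.126] res 0.0005
leg inner angle rad 0.0026 u at v=0,.16 mm [19.8 19.4] n 27 v [0.03  0.162] res 0.0003
leg outer angle rad -0.0031 u at v=0,.16 mm [-0.2  0.3] n 35 v [0.022 0.158] res 0.0014
[-0.0008  0.0007 -0.0006  0.0016 -0.0004  0.0003 -0.0011]
the job is handed in; nothing more can be done
None
the job is handed in; nothing more can be done
```

The square is seated in the frame corner and I handed the job in at about 13.6 s, with the arm still gripping it and pressing against both boards. The hand-in gives no verdict, so I can only report my own checks. You can lock the hinge.

I gripped the silver square by its bar and lifted it about 10 cm. I then set it down inside the frame, pushed it against the long board, and slid it in until the side board was square.

| Last check | Measured | Allowed |
|---|---|---|
| Side board angle from square | about -0.002 rad | ±0.035 rad |
| Leg against the long board | about 0.003–0.006 rad | 0.03 rad |
| Corner along the long board | -0.9 mm | ±5 mm |
| Corner off the long board | +1.3 mm | ±4 mm |
| Force along the long board, towards the side board | about 13 N (friction included) | over 1 N |
| Force towards the long board | about 7.5 N (friction included) | over 1 N |

Over the last half second the pose did not change. The arm's planned path stayed clear of the other things; I did not re-measure their positions.

Two things are less certain:
- **Corner position:** those figures rely on the camera calibration, which is good to about 2 mm.
- **Force rise at flush:** I expected the push to rise sharply once the leg lay fully along the side board, and it did not. I judged flush from the measured angles and positions instead, where the leg and board edges agree to about 5 mrad.

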